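# Clear the bridge patch and hover the new bridge over it

## Robot

A 6-joint arm with a two-finger parallel gripper is mounted at the origin on the work surface. World frame = base frame: x ahead of the robot, y to its left, z up, the work surface at z = 0. Lengths are in mm, angles in rad, forces in N, time in s.
With the tool pointing down it reaches from about 275 to 825 mm from the base axis. Payload 4.9 kg.
Tool frame: the origin (TCP) lies at the very end of the fingers, on their centre line; the grasp point (between the pads) lies 19 mm behind it; z points along the fingers, y is the direction in which the jaws open and shut (so a half turn about z gives the same grasp; the last joint's range is limited). The gripper opens to 85 mm and grips with 20 to 120 N. Pads are 22 mm wide; open, the fingers measure 114 mm over their backs; the gripper's body (76 mm by 85 mm) begins 54 mm behind the grasp point. The pads swing forward as they close: fully open they stand 13 mm farther back than shut.
Start: joints at [1.093, 0.326, -0.193, 1.052, 0, 1.437], TCP at [185.382, 517.834, 231.281] pointing down, gripper open.
Joint ranges: [-2.65, 2.65], [-0.97, 1.79], [-1.3, 1.35], [-1.93, 2.1], [-1.47, 1.37], [-3.14, 3.14]. Speed limits (rad/s): [2.57, 2.57, 3.14, 3.14, 3.14, 3.14].

## Interface

Orientations are given as [roll, pitch, yaw] about the fixed x, y, z axes, in that order (R = Rz(yaw) Ry(pitch) Rx(roll)).
In Python, from bench import bot, solve_ik, imaging gives the robot as it stands. Calls block until the motion is done:
- bot.move_ptp(position, orientation): joint-space move of the TCP to a pose.
- bot.movel(position, rot=None, max_speed=150, threshold=None): straight line of the TCP; rot=None keeps the orientation; max_speed is the mean speed in mm/s. With threshold (N) it stops when the force on the tool has changed by that much, and returns True; else False.
- bot.move_j(angles): joint-space move.
- bot.grip(opening, effort=None): opening from 0.0 (shut) to 1.0 (fully open); effort is the grip in N (None keeps the last); returns when the fingers have stopped.
- bot.dwell(seconds).
- solve_ik(position, orientation): joint angles nearest the present ones, or None.
- bot.get_state(): the state.
- imaging.capture(name): name is "scene" or "top" or "wrist"; returns the picture (480x640x3 uint8, blue, green, red); there is no depth.
- imaging.camera_model(name): a dict with "K" (3x3 intrinsics, pixels), "k1" (the pictures are not rectified: a ray, as slopes to the right and down, at radius r is drawn at 1 + k1 r^2 times it, then the intrinsics apply), "position" and "rotation" of the camera in the world. Camera axes: x right, y up, looking along -z (the intrinsics and any distortion apply to the point x, -y, -z); pixel columns grow to the right and rows downward; lengths in mm; the calibration is good to about 2 mm. A picture is of the moment at which its call begins: read the wrist's pose just before it. camera_model takes no time and is no camera call; for the wrist camera it gives the pose at the moment of the call.
A pose or a line that the arm cannot do raises bot.IKError and nothing moves.
- bot.sign_off(): hands the job in, once; it reports no verdict.
The state is a dict: "t": time; "qpos": joint angles; "joint_velocities": joint speeds; "effort": joint torques, N m; "tcp_pos": TCP position; "orientation": TCP orientation; "contact_force": force on the tool from outside, world axes, zero at the start; "wrist_torque": the same for the moment, N m; "opening": opening from 0.0 (shut) to 1.0 (fully open).
Only numpy, scipy, OpenCV 4.12 (cv2) and the standard library are available. Lean on these libraries where they do the work, as an engineer would, in place of code of your own. Each camera call takes 0.05 s, during which the arm holds its last target. There are 200 camera calls.

## Task

Pick up the scraper block and wipe the four broken chips of the old bridge right off the ukulele's top onto the bench, pressing only lightly and without touching the chips with the gripper, then stand the scraper upright back on the bench. Then pick up the new bridge, carry it over the clamps and the rim of the body, and finish still holding it level about 8 mm above the bare bridge patch, squarely in line with the patch and with the white saddle on the soundhole side, so that I can check the fit before the glue: the bridge must never touch the ukulele, and nothing is put down at the end. Leave all the other things on the bench where they are.

Things in the scene. Friction and masses are not known exactly. Their poses are not given: they have to be found in the camera images.
- uke: Tenor ukulele, fixed on its back, neck away from the robot. Origin: on the bench under the middle of the bridge patch; x along it towards the neck, z up. Flat top 72 mm above the bench. The lower bout is a circle of 112 mm radius about the patch, so the tail edge is at x -112 mm. At x 112 a black rubber soundhole cover, 66 mm across, 3 mm proud; fingerboard from x 145, body to x 193.
- patch (a point): The bridge patch: a bare, pale rectangle with a thin dark outline on the soundboard, 24 mm (x, along the strings) by 90 mm (y, across). Point: its middle, on the soundboard's surface, 72 mm above the bench. x towards the soundhole, z up.
- bridge_mid (a point): The new bridge (loose, rosewood, 15 to 50 g), right side up on the bench to one side of the ukulele: 24 mm (x) by 90 mm (y); the middle 46 mm of its length is 10 mm high, the wings 6 mm. The white saddle (42 mm long, 2.5 mm above the top) lies along y, 5 mm off the middle on the +x side; slotted tie block on the -x side. Point: its middle, 5 mm above its underside. Grip across the 24 mm.
- bridge_front (a point): The middle of the bridge's long side face on the saddle side (12 mm in +x from point bridge_mid, same height).
- scraper_mid (a point): The scraper (loose, wood, 110 to 230 g), upright on the bench on the ukulele's other side: foot 28 mm (x) by 110 mm (y), 20 mm high; above it a handle 24 mm (x) by 74 mm (y), up to 66 mm above its underside. Steel blade 112 mm wide, 18 mm high on the foot's -x face (16.5 mm from the middle), level with its underside. Point: its middle, 33 mm above its underside; z up. Grip the handle across its 24 mm.
- chip1_mid (a point): Chip 1 of 4: a loose broken piece of the old rosewood bridge, about 20 by 13 mm and 8 mm high, lying on the soundboard within 50 mm of the middle of the patch. Point: its middle, 4 mm above its underside.
- chip2_mid (a point): Chip 2 of 4: a loose broken piece of the old rosewood bridge, about 20 by 13 mm and 8 mm high, lying on the soundboard within 50 mm of the middle of the patch. Point: its middle, 4 mm above its underside.
- chip3_mid (a point): Chip 3 of 4: a loose broken piece of the old rosewood bridge, about 20 by 13 mm and 8 mm high, lying on the soundboard within 50 mm of the middle of the patch. Point: its middle, 4 mm above its underside.
- chip4_mid (a point): Chip 4 of 4: a loose broken piece of the old rosewood bridge, about 20 by 13 mm and 8 mm high, lying on the soundboard within 50 mm of the middle of the patch. Point: its middle, 4 mm above its underside.
- spool1_mid (a point): On the ukulele's right (its -y side), a standing spool clamp: two wooden spools of 40 mm diameter on a steel rod, with a brass wing nut, 130 mm tall, upright close beside the ukulele's lower bout. A bystander: leave it where it stands. Point: its middle, 65 mm above the bench.
- spool2_mid (a point): On the ukulele's left (its +y side), a standing spool clamp: two wooden spools of 40 mm diameter on a steel rod, with a brass wing nut, 130 mm tall, upright close beside the ukulele's lower bout. A bystander: leave it where it stands. Point: its middle, 65 mm above the bench.
- caul_mid (a point): A plain wooden clamping caul, 32 by 110 mm and 18 mm high, lying on the bench. A bystander. Point: its middle.
- cork_block_mid (a point): A cork sanding block, 60 by 110 mm and 35 mm high, lying on the bench. A bystander. Point: its middle.
- glue_mid (a point): A white glue bottle with a nozzle, 60 mm across and 172 mm tall, standing on the bench. A bystander. Point: its middle.
- tin_mid (a point): A flat-sided solvent tin, 58 by 95 mm and 166 mm tall with its cap, standing on the bench. A bystander. Point: its middle.
- tape_mid (a point): A roll of masking tape, 94 mm across and 24 mm high, lying on the bench nearest the robot. A bystander. Point: its middle.
There are look-alikes about, which are no part of the job. Leave any blue or red look-alike of the part that bears scraper_mid alone.

How it is judged (in metres and radians):
On the way, in this order (a step that is already met when the one before it is completed fails the run):
1. the held scraper is brought down onto the ukulele's top (horizontal distance between scraper_mid and patch below 0.13 m and z of scraper_mid in the frame of patch below 0.045 m and contact force between scraper and the fingers above 0.5 N), for 0.1 s.
2. all four chips are off the ukulele's top, while the scraper is still in the gripper (height (world z) of each of chip1_mid, chip2_mid, chip3_mid, chip4_mid below 0.06 m and contact force between scraper and the fingers above 0.5 N), for 0.1 s.
3. the scraper stands on the bench again, let go (height (world z) of scraper_mid below 0.045 m and angle between scraper_mid's own z axis and vertical below 0.2 rad and contact force between scraper and the fingers below 0.05 N and contact force between scraper and uke below 0.05 N and linear speed of scraper below 0.02 m/s), for 0.2 s.
4. the bridge is in the gripper, lifted above the height of the ukulele's top (height (world z) of bridge_mid above 0.08 m and contact force between bridge and the fingers above 0.5 N), for 0.1 s.
At the end, for the whole second after the job is handed in: Bridge held still, its middle within 6 mm of the patch's, underside 3 to 17 mm above the soundboard, within 5 degrees of square and 6 of level, saddle towards the soundhole, not touching the ukulele. The chips are off the ukulele; the scraper stands upright on the bench, let go (all of step 3 and horizontal distance between bridge_mid and patch below 0.006 m and z of bridge_mid in the frame of patch between 0.008 and 0.022 m and angle between the x axis of bridge_mid and the x axis of patch, either way round below 0.09 rad and x of bridge_front in the frame of patch above 0.004 m and angle between bridge_mid's own z axis and vertical below 0.1 rad and linear speed of bridge below 0.02 m/s and contact force between bridge and the fingers above 0.5 N and contact force between bridge and uke below 0.05 N and height (world z) of each of chip1_mid, chip2_mid, chip3_mid, chip4_mid below 0.06 m); the arm keeps its last pose, push and grip.
It fails at once if the bridge touches the ukulele (contact force between bridge and uke above 0.3 N).
It fails at once if the scraper is pressed hard (over 60 N) on the ukulele (contact force between scraper and uke above 60 N).
It fails at once if the gripper or the arm touches a chip (contact force between any of chip1, chip2, chip3, chip4 and the fingers above 0.3 N or contact force between any of chip1, chip2, chip3, chip4 and the arm above 0.3 N).
It fails at once if a bystander is moved by more than 30 mm (distance of any of spool1_mid, spool2_mid, caul_mid, cork_block_mid, glue_mid, tin_mid, tape_mid from where it was at the start of the episode above 0.03 m).
It also fails if it takes over 61 s, if anything falls off the work surface, if the arm or the gripper's body presses on something with over 40 N, if the wrist force passes 120 N, or if a joint passes its speed limit or range.

## Working session

There is one attempt and no reset: what is moved stays moved. The work goes in short steps, each a Python script; the robot and the scene stay as the last script left them, time stands still between calls to the robot, and variables do not carry over. Pictures are saved under pics/ and viewed, about 8 in all and at most 12, crops included, and the job is handed in when it is done.

```bash
ls; mkdir -p pics
python3 - <<'E'
from bench import bot, imaging
import cv2
for n in ("scene","top"):
    im=imaging.capture(n); cv2.imwrite(f"pics/{n}0.png",im)
    m=imaging.camera_model(n); print(n,m)
s=bot.get_state(); print(s["t"],s["tcp_pos"],s["orientation"],s["contact_force"])
E
```

```text
pics
scene {'K': array([[524.68973605,   0.        , 317.9538047 ],
       [  0.        , 524.68973605, 236.79863219],
       [  0.        ,   0.        ,   1.        ]]), 'k1': -0.05459500216151394, 'position': array([1327.3909789 , -565.8021687 ,  729.84549093]), 'rotation': array([ 1.01540936, -0.00580034,  0.9600034 ])}
top {'K': array([[612.26587917,   0.        , 322.27965518],
       [  0.        , 612.26587917, 235.52443503],
       [  0.        ,   0.        ,   1.        ]]), 'k1': -0.11451804930896989, 'position': array([ 366.31230993,   52.12473856, 1469.77808538]), 'rotation': array([ 0.07416486, -0.01223762, -1.54843077])}
0.1 [185.12919581 517.37425611 230.58100983] [-3.14008058e+00 -2.20433058e-04  2.79780810e+00] [ 0.25898379  0.22780542 -0.25882356]
```

View pics/top0.png

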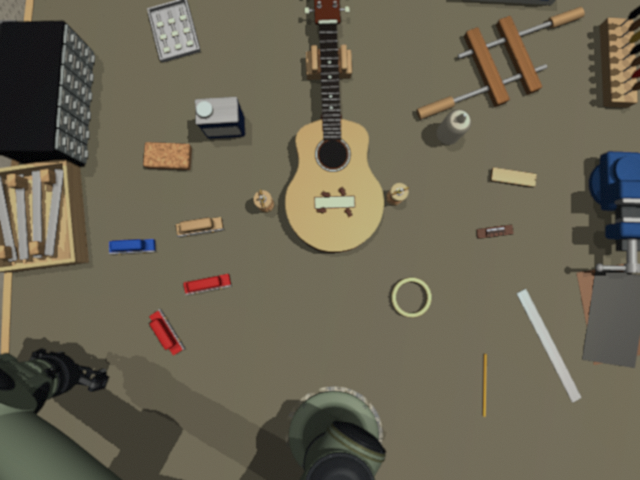

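View pics/scene0.png

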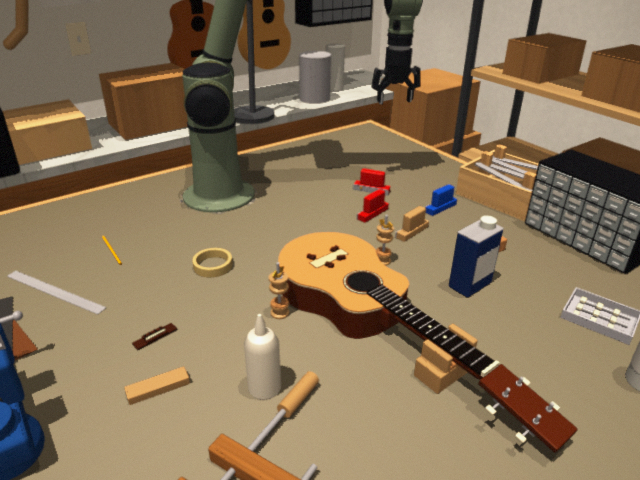

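The top view shows the patch at (334,202) with chips around it. The wooden scraper is at (200,227), with blue and red look-alikes below it. The bridge is at (494,231), and the spool clamps are at (263,200) and (400,193). Next I'll turn these into world positions.

```bash
cat > h.py <<'E'
import numpy as np, cv2
from scipy.spatial.transform import Rotation as Ro
from bench import bot, solve_ik, imaging
def cast(m,uv,z):
    """pixels -> world points on plane z"""
    uv=np.atleast_2d(uv).astype(float); K=m["K"]
    d=(uv-[K[0,2],K[1,2]])/[K[0,0],K[1,1]]; p=d.copy()
    for _ in range(10): p=d/(1+m["k1"]*(p**2).sum(1,keepdims=True))
    R=Ro.from_euler("xyz",m["rotation"]).as_matrix()
    w=np.c_[p[:,0],-p[:,1],-np.ones(len(p))]@R.T; c=np.array(m["position"])
    return c+w*((z-c[2])/w[:,2])[:,None]
def proj(m,P):
    R=Ro.from_euler("xyz",m["rotation"]).as_matrix(); K=m["K"]
    q=(np.atleast_2d(P)-m["position"])@R; p=np.c_[q[:,0],-q[:,1]]/-q[:,2:]
    p=p*(1+m["k1"]*(p**2).sum(1,keepdims=True)); return p*[K[0,0],K[1,1]]+[K[0,2],K[1,2]]
def rects(m,mask,z,amin=20,off=(0,0)):
    out=[]
    for c in cv2.findContours(mask.astype(np.uint8),cv2.RETR_EXTERNAL,cv2.CHAIN_APPROX_NONE)[0]:
        if cv2.contourArea(c)<amin: continue
        P=cast(m,c[:,0]+np.array(off),z)[:,:2].astype(np.float32)
        (cx,cy),(w,h),a=cv2.minAreaRect(P)
        if w<h: w,h,a=h,w,a+90
        out.append((round(cx,1),round(cy,1),round(w,1),round(h,1),round((a+90)%180-90,1),cv2.contourArea(c)))
    return out  # centre, long, short, angle (deg) of the long side from world x
E
python3 - <<'E'
from h import *
im=cv2.imread("pics/top0.png"); m=imaging.camera_model("top"); m2=imaging.camera_model("scene")
print("base",proj(m,[0,0,0]),"scene base",proj(m2,[0,0,0]))
def sub(x0,x1,y0,y1): return im[y0:y1,x0:x1],(x0,y0)
hsv=cv2.cvtColor(im,cv2.COLOR_BGR2HSV)
for u,v in ((334,202),(334,225),(200,227),(494,231),(325,194),(150,246)): print(u,v,im[v,u],hsv[v,u])
def h(x0,x1,y0,y1): return hsv[y0:y1,x0:x1]
r=h(310,360,190,215); print("patch",rects(m,(r[...,1]<90)&(r[...,2]>150),72,20,(310,190)))
r=h(310,360,180,220); print("chips",rects(m,(r[...,2]<110),76,3,(310,180)))
r=h(170,230,212,242); print("scraper",rects(m,(r[...,1]>95)&(r[...,2]>110),50,20,(170,212)))
r=h(470,520,220,242); print("bridge",rects(m,(r[...,2]<70),8,20,(470,220)))
for u,v in ((332,155),(263,196),(400,190)): print(cast(m,(u,v),75 if u==332 else 125))
r=h(260,410,110,260); print("body",rects(m,(r[...,2]>150)&(r[...,1]>90),72,2000,(260,110)))
q=np.hstack([im[170:230,300:370],im[200:260,165:235],im[200:260,460:530]])
cv2.imwrite("pics/c1.png",cv2.resize(q,None,fx=3.8,fy=3.8,interpolation=cv2.INTER_CUBIC))
E
```

```text
base [[333.17460652 435.23467658]] scene base [[218.12246764 195.22110004]]
334 202 [177 206 194] [ 42  36 206]
334 225 [120 173 191] [ 22  95 191]
200 227 [ 96 132 161] [ 17 103 161]
494 231 [77 82 92] [10 42 92]
325 194 [47 58 87] [  8 117  87]
150 246 [165  85  45] [110 185 165]
patch [(549.3, 11.1, 95.1, 28.6, -86.2, 415.0)]
chips [(526.8, -19.2, 16.1, 11.5, 1.1, 22.0), (528.8, 41.6, 18.3, 9.2, -88.6, 22.5), (566.0, 32.1, 16.1, 9.3, -88.7, 21.5), (572.7, -4.5, 16.2, 11.5, 1.1, 25.5)]
scraper [(495.8, 283.3, 23.4, 23.4, -87.9, 71.5), (490.9, 339.0, 82.9, 26.4, -75.2, 287.5)]
bridge []
[[657.48944705  19.08138799  75.        ]]
[[551.25494051 171.09062243 125.        ]]
[[ 572.0999072  -132.63258801  125.        ]]
body [(590.8, 13.0, 305.8, 221.4, 1.6, 7901.0)]
```

View pics/c1.png

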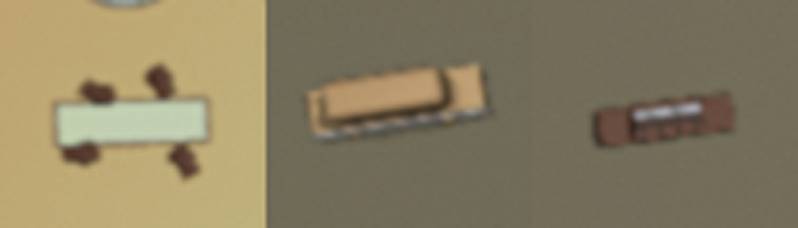

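Crops, left to right: the pale patch with four chips on its edges, the scraper with its blade on the robot side, and the bridge with its saddle away from the robot. I'll take wrist looks over the uke and then over the scraper.

```bash
cat >> h.py <<'E'
def camoff():
    s=bot.get_state(); m=imaging.camera_model("wrist")
    Rt=Ro.from_euler("xyz",s["orientation"]); Rc=Ro.from_euler("xyz",m["rotation"])
    return Rt.inv().apply(m["position"]-s["tcp_pos"]), Rt.inv().apply(-Rc.as_matrix()[:,2])
def look_pose(target,z,yaw):
    """TCP position (at height z, tool down) whose wrist camera looks at target"""
    o,a=camoff(); R=Ro.from_euler("xyz",[np.pi,0,yaw]); o=R.apply(o); a=R.apply(a)
    t=(z+o[2]-target[2])/-a[2]; p=np.array(target)-o-a*t; return [p[0],p[1],z]
def look(target,z,yaw,name):
    bot.move_ptp(look_pose(target,z,yaw),[np.pi,0,yaw]); bot.dwell(.2)
    m=imaging.camera_model("wrist"); im=imaging.capture("wrist")
    cv2.imwrite(f"pics/{name}.png",im); np.save(f"pics/{name}.npy",m,allow_pickle=True); return m,im
E
python3 - <<'E'
from h import *
print(camoff(), imaging.camera_model("wrist")["K"][0,0])
for yaw in (np.radians(100),np.radians(-80)):
    for t in ((493,320,60),(549,11,72),(560,-290,5),(430,5,80)): 
        for p in (look_pose(t,300,yaw),(t[0],t[1],t[2]+40)): print(np.degrees(yaw),np.round(p),np.round(solve_ik(p,[np.pi,0,yaw]),2) if solve_ik(p,[np.pi,0,yaw]) is not None else None)
E
```

```text
(array([ 8.25454503e+01, -6.11461625e-02, -1.42210475e+02]), array([-3.25506859e-01, -6.05870942e-04,  9.45539485e-01])) 426.5154191002359
100.0 [485. 368. 300.] [0.53 0.41 0.1  1.27 0.   1.92]
100.0 [493 320 100] [ 0.45  0.51 -0.27  0.79  0.    1.85]
100.0 [541.  55. 300.] [-0.03  0.28 -0.08  1.21  0.    1.36]
100.0 [549  11 112] [-0.11  0.43 -0.36  0.77  0.    1.28]
100.0 [ 549. -223.  300.] [-0.51  0.37  0.05  1.25  0.    0.89]
100.0 [ 560 -290   45] [-0.59  0.64 -0.19  0.74  0.    0.8 ]
100.0 [423.  47. 300.] [-0.06  0.05 -0.36  1.16  0.    1.33]
100.0 [430   5 120] [-0.16  0.23 -0.65  0.69  0.    1.24]
-80.0 [501. 272. 300.] [ 0.37  0.33 -0.01  1.23  0.   -1.38]
-80.0 [493 320 100] [ 0.45  0.51 -0.27  0.79  0.   -1.3 ]
-80.0 [557. -33. 300.] [-0.19  0.31 -0.05  1.22  0.   -1.94]
-80.0 [549  11 112] [-0.11  0.43 -0.36  0.77  0.   -1.86]
-80.0 [ 571. -357.  300.] [-0.67  0.54  0.32  1.35  0.   -2.41]
-80.0 [ 560 -290   45] [-0.59  0.64 -0.19  0.74  0.   -2.34]
-80.0 [437. -37. 300.] [-0.25  0.08 -0.33  1.16  0.   -2.  ]
-80.0 [430   5 120] [-0.16  0.23 -0.65  0.69  0.   -1.91]
```

Run:
```python
from h import *
m,im=look((549,11,72),300,np.radians(94),"w_uke"); print(bot.get_state()["t"])
m2,im2=look((493,320,60),300,np.radians(100),"w_scr"); print(bot.get_state()["t"])
cv2.imwrite("pics/w1.png",np.hstack([cv2.resize(im,(400,300)),cv2.resize(im2,(400,300))]))
```

```text
2.4667
3.925
```

View pics/w1.png

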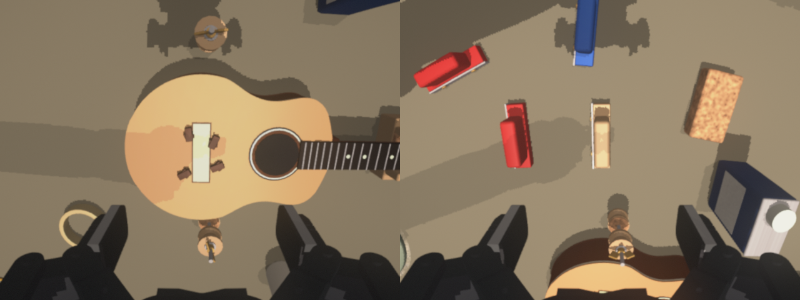

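Run:
```python
from h import *
a=cv2.imread("pics/w_uke.png")[180:310,265:465]; b=cv2.imread("pics/w_scr.png")[150:280,270:370]
cv2.imwrite("pics/w2.png",cv2.resize(np.hstack([a,b]),None,fx=2.6,fy=4,interpolation=cv2.INTER_CUBIC) if 0 else cv2.resize(np.hstack([a[:,:130],b]),None,fx=3.4,fy=3.4,interpolation=cv2.INTER_CUBIC))
m=np.load("pics/w_uke.npy",allow_pickle=True).item(); h=cv2.cvtColor(cv2.imread("pics/w_uke.png"),cv2.COLOR_BGR2HSV)
r=h[180:310,265:395]; k=(r[...,1]<70)&(r[...,2]>140); print("patch",rects(m,k,72,200,(265,180)))
k=r[...,2]<115; print("chips",rects(m,k,76,30,(265,180)))
r=h[190:310,385:480]; k=r[...,2]<75
for c in cv2.findContours(k.astype(np.uint8),0,cv2.CHAIN_APPROX_NONE)[0]:
    if cv2.contourArea(c)>500: P=cast(m,c[:,0]+[385,190],75)[:,:2].astype(np.float32); print("hole",cv2.minEnclosingCircle(P))
r=h[100:360,180:400]
m=np.load("pics/w_scr.npy",allow_pickle=True).item(); h=cv2.cvtColor(cv2.imread("pics/w_scr.png"),cv2.COLOR_BGR2HSV)
r=h[150:280,270:370]
for v in (170,200,230,262): print(v,[tuple(int(q) for q in h[v,u]) for u in range(300,344,4)])
```

```text
patch [(549.5, 11.4, 89.7, 25.0, -86.5, 2350.0)]
chips [(525.5, -16.4, 19.9, 10.4, 13.4, 86.0), (571.8, -0.8, 19.1, 5.4, 26.7, 61.0), (563.6, 35.3, 19.3, 7.6, 46.9, 37.5)]
hole ((664.731201171875, 15.261484146118164), 37.131439208984375)
170 [(18, 70, 161), (19, 66, 150), (14, 43, 203), (22, 74, 237), (20, 86, 226), (19, 88, 223), (22, 78, 236), (20, 86, 226), (22, 72, 240), (16, 94, 171), (19, 70, 161)]
200 [(18, 69, 152), (18, 70, 143), (14, 22, 225), (15, 106, 217), (21, 82, 239), (21, 81, 240), (21, 80, 240), (21, 78, 240), (17, 100, 229), (16, 87, 137), (19, 71, 162)]
230 [(19, 68, 142), (19, 68, 142), (13, 20, 226), (15, 107, 190), (17, 94, 231), (17, 92, 233), (18, 92, 233), (17, 93, 232), (15, 105, 211), (17, 84, 139), (19, 70, 163)]
262 [(19, 69, 162), (19, 68, 161), (24, 11, 231), (15, 109, 195), (21, 81, 240), (21, 79, 240), (21, 79, 240), (21, 80, 240), (16, 98, 229), (17, 84, 142), (18, 69, 162)]
```

View pics/w2.png

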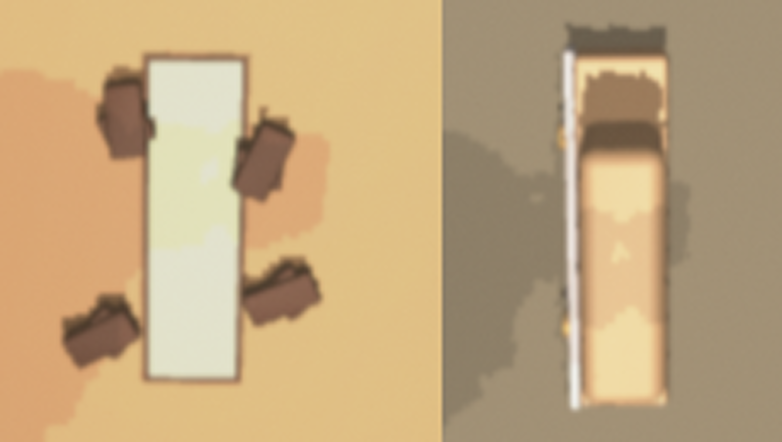

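Run:
```python
from h import *
m=np.load("pics/w_scr.npy",allow_pickle=True).item()
f=lambda u,v,z: cast(m,(270+(u-442)/3.4,150+v/3.4),z)[0,:2]
a,b=f(568,52,18),f(575,408,18); d=b-a; print("blade",a,b,np.linalg.norm(d),"yaw",np.degrees(np.arctan2(d[1],d[0]))+90)
x=Ro.from_euler("z",np.arctan2(d[1],d[0])+np.pi/2).as_matrix()[:2,0]; print("from blade",(a+b)/2+16.0*x)
c=[f(583,155,66),f(657,155,66),f(663,402,66),f(585,402,66)]; print("handle",np.mean(c,0),np.linalg.norm(c[1]-c[0]),np.linalg.norm(c[2]-c[1]))
e=[f(668,55,20),f(668,404,20)]; d=e[1]-e[0]; print("foot edge",e,np.linalg.norm(d),np.degrees(np.arctan2(d[1],d[0]))+90, np.mean(e,0)-14*x)
h=cv2.cvtColor(cv2.imread("pics/w_scr.png"),cv2.COLOR_BGR2HSV)
r=h[150:280,270:370]; k=(r[...,1]<35)&(r[...,2]>190); print("blade mask",rects(m,k,18,30,(270,150)))
```

```text
blade [466.53407406 383.84173312] [486.78967902 273.55434918] 112.13204978735715 yaw 10.407077339504028
from blade [492.39866318 331.58829135]
handle [491.59961861 332.09060108] 19.564747983122388 70.43330029733998
foot edge [array([495.32863761, 388.29735203]), array([515.28999416, 280.76458452])] 109.36979401923985 10.516141228497872 [491.53962757 332.00199935]
blade mask [(476.1, 329.3, 111.3, 2.3, -79.8, 107.0)]
```

The blade, foot edge and handle estimates agree within 1 mm: scraper at (492,332), yaw 10.4°. Next I'll grasp it, carry it over, and touch down between the chips and the soundhole cover.

```bash
cat >> h.py <<'E'
PATCH=np.array([549.5,11.4]); UY=np.radians(3.5); SCR=np.array([491.9,331.9]); SY=np.radians(10.4)
def uke(x,y,z):
    c,s=np.cos(UY),np.sin(UY); return [PATCH[0]+c*x-s*y,PATCH[1]+s*x+c*y,z]
def rpy(th): return [np.pi,0,th+np.pi/2]
def st(l=""):
    s=bot.get_state(); print(l,round(s["t"],2),np.round(s["tcp_pos"],1),np.round(np.degrees(s["orientation"]),1),"F",np.round(s["contact_force"],1),"op",round(s["opening"],3))
E
python3 - <<'E'
from h import *
bot.grip(1.0,60)
bot.move_ptp([*SCR,110],rpy(SY)); bot.movel([*SCR,31],max_speed=100); st("at")
bot.grip(0.0,60); st("gripped")
bot.movel([*SCR,232],max_speed=180); st("up")
bot.move_ptp(uke(59,0,232),rpy(UY)); st("over")
bot.movel(uke(59,0,135),max_speed=150); bot.dwell(.3); st("near")
m=imaging.camera_model("wrist"); cv2.imwrite("pics/held.png",imaging.capture("wrist"));  cv2.imwrite("pics/held_s.png",imaging.capture("scene"))
a=cv2.imread("pics/held.png"); b=cv2.imread("pics/held_s.png")[190:370,230:470]
cv2.imwrite("pics/w3.png",np.hstack([cv2.resize(a,(400,300)),cv2.resize(b,(400,300),interpolation=cv2.INTER_CUBIC)]))
E
```

```text
at 5.88 [492.5 332.2  31.7] [179.9  -0.  100.4] F [ 1.  -0.3 -0.2] op 1.003
gripped 6.46 [491.9 331.9  31.1] [180.   -0.  100.4] F [-0.5 -0.5  1.5] op 0.272
up 7.72 [491.2 331.6 230.8] [-179.9    0.   100.4] F [ 0.  -0.3 -1.9] op 0.276
over 9.0 [608.1  16.1 231.8] [-180.    -0.    93.6] F [ 0.4  0.6 -2.1] op 0.272
near 10.1 [608.9  14.9 135.8] [179.9   0.   93.5] F [-0.2 -0.3 -1.2] op 0.277
```

View pics/w3.png

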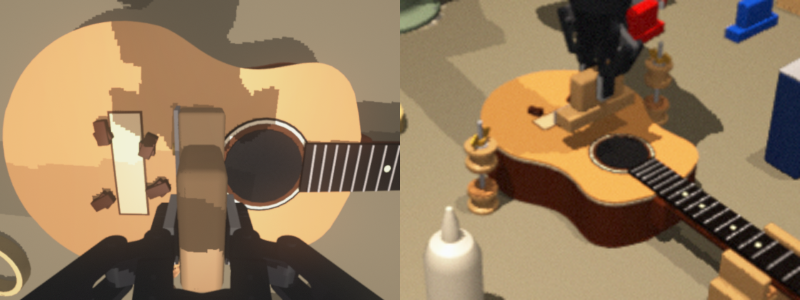

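The scraper is held level, with the blade at about (178,150) between the chips and the cover at (228,150). Now the touch down and the wipe.

Run:
```python
from h import *
bot.movel(uke(59,0,112),max_speed=80)
print(bot.movel(uke(59,0,100.5),max_speed=12,threshold=4)); st("touch")
z=bot.get_state()["tcp_pos"][2]
print("ztouch",z)
if 101<z<106:
    bot.movel(uke(58,0,z+.2),max_speed=20); bot.dwell(.2); st("start wipe")
    for x in (30,0,-40,-80):
        bot.movel(uke(x,0,z+.2),max_speed=60); st(x)
cv2.imwrite("pics/wipe.png",imaging.capture("wrist")); a=cv2.imread("pics/wipe.png"); b=imaging.capture("scene")[190:370,230:470]
cv2.imwrite("pics/w4.png",np.hstack([cv2.resize(a,(400,300)),cv2.resize(b,(400,300),interpolation=cv2.INTER_CUBIC)]))
```

```text
True
touch 11.35 [608.3  15.  103.1] [-180.     0.    93.5] F [-0.5  0.3  3.1] op 0.269
ztouch 103.13259743553853
start wipe 11.8 [607.2  15.  103.2] [-179.8   -0.    93.5] F [0.  0.4 1.2] op 0.27
30 12.42 [579.3  13.2 103.3] [-179.9   -0.    93.5] F [ 0.1 -0.1 -1.7] op 0.27
0 13.07 [549.6  11.4 103.5] [-179.9   -0.    93.5] F [ 0.2 -0.6 -1.4] op 0.269
-40 13.88 [509.9   8.9 103.5] [-179.9   -0.    93.5] F [-0.5  0.5 -0.8] op 0.274
-80 14.7 [470.    6.4 103.5] [-179.9   -0.    93.5] F [-0.5 -0.5 -1.8] op 0.275
```

View pics/w4.png

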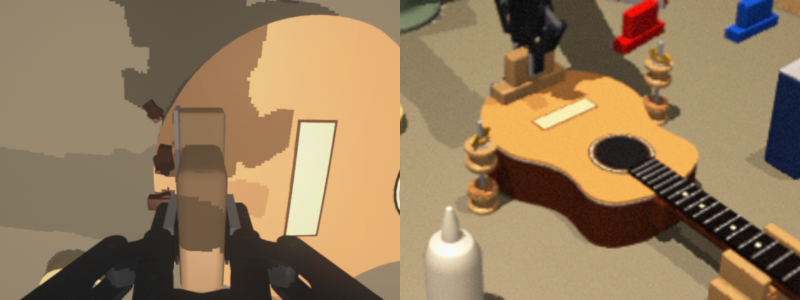

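The patch is clear, and chips at (150,110), (163,158) and (160,200) are riding ahead of the blade at the tail edge. I'll push past the edge and check.

Run:
```python
from h import *
z=103.4
bot.movel(uke(-128,0,z),max_speed=70); bot.dwell(.3); st("end")
bot.movel(uke(-128,0,160),max_speed=120); bot.dwell(.2)
cv2.imwrite("pics/wp.png",imaging.capture("wrist")); t=imaging.capture("top"); cv2.imwrite("pics/top1.png",t)
a=cv2.imread("pics/wp.png"); b=t[150:330,240:480]
cv2.imwrite("pics/w5.png",np.hstack([cv2.resize(a,(400,300)),cv2.resize(b,(400,300),interpolation=cv2.INTER_CUBIC)]))
```

```text
end 15.93 [422.    3.6 103.4] [-179.9   -0.    93.5] F [-0.1 -0.3 -0.4] op 0.276
```

View pics/w5.png

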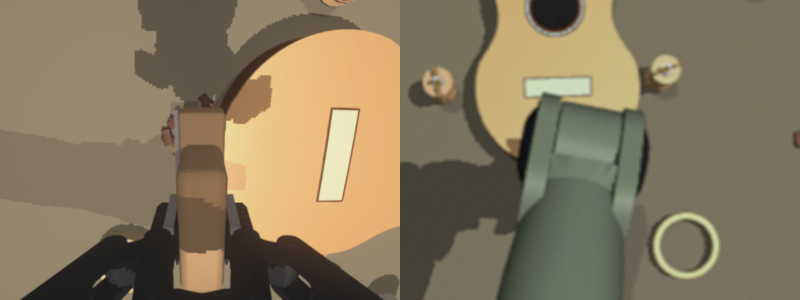

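Run:
```python
from h import *
bot.movel(uke(-128,0,235),max_speed=150); bot.move_ptp([*SCR,235],rpy(SY)); st()
t=imaging.capture("top"); cv2.imwrite("pics/top2.png",t); b=imaging.capture("scene"); cv2.imwrite("pics/sc2.png",b)
cv2.imwrite("pics/w6.png",np.hstack([cv2.resize(t[150:300,250:450],(400,300),interpolation=cv2.INTER_CUBIC),cv2.resize(b[190:340,230:430],(400,300),interpolation=cv2.INTER_CUBIC)]))
```

```text
18.77 [491.9 330.8 234.7] [-180.     0.   100.3] F [ 0.1 -0.1 -1.3] op 0.271
```

View pics/w6.png

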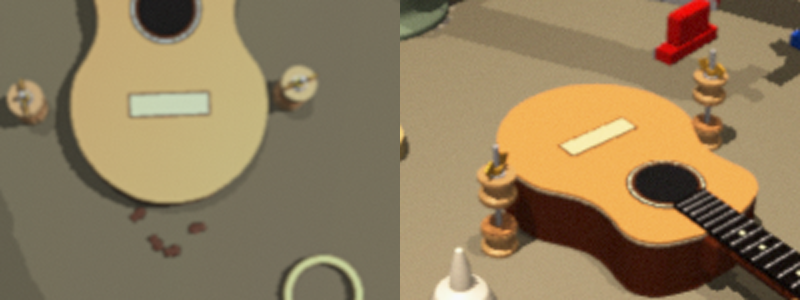

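All four chips lie on the bench off the tail, at (137,213), (155,243), (172,251) and (197,228). The top is clear. Now I'll set the scraper down and look at the bridge.

Run:
```python
from h import *
bot.movel([*SCR,42],max_speed=150); print(bot.movel([*SCR,30],max_speed=15,threshold=4)); st("down")
bot.grip(1.0); bot.dwell(.3); st("open")
bot.movel([*SCR,130],max_speed=150); 
bot.dwell(.1); a=imaging.capture("wrist"); bot.movel([*SCR,260],max_speed=200)
B=cast(imaging.camera_model("top"),(494,231),8)[0]; print("bridge rough",B)
m,im=look((B[0],B[1],8),260,np.radians(96),"w_br"); st()
cv2.imwrite("pics/w7.png",np.hstack([cv2.resize(a,(400,300)),cv2.resize(im,(400,300))]))
p=proj(m,B)[0]; print(p)
h=cv2.cvtColor(im,cv2.COLOR_BGR2HSV); x0,y0=int(p[0])-70,int(p[1])-70; r=h[y0:y0+140,x0:x0+140]
print("dark",rects(m,r[...,2]<110,6,200,(x0,y0))); print("white",rects(m,(r[...,1]<40)&(r[...,2]>170),12.5,20,(x0,y0)))
cv2.imwrite("pics/w8.png",cv2.resize(im[y0:y0+140,x0:x0+140],None,fx=4,fy=4,interpolation=cv2.INTER_CUBIC)); print(x0,y0)
```

```text
True
down 20.99 [491.8 331.8  31.1] [-180.     0.   100.4] F [ 0.8 -0.2  5. ] op 0.271
open 21.92 [490.9 331.4  30.4] [-179.9    0.   100.4] F [ 0.1 -1.  -0.4] op 1.002
bridge rough [ 496.00669171 -379.63328292    8.        ]
 26.28 [ 489.7 -326.7  260. ] [180.    0.   96.1] F [ 0.6 -0.1 -0.5] op 1.0
[321.98929105 245.37024233]
dark [(494.5, -375.6, 62.1, 23.3, -84.5, 238.0)]
white [(502.1, -381.5, 41.2, 3.9, -83.5, 106.5)]
251 175
```

View pics/w7.png

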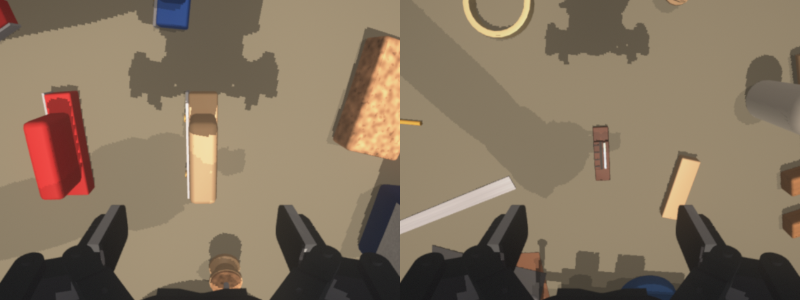

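View pics/w8.png

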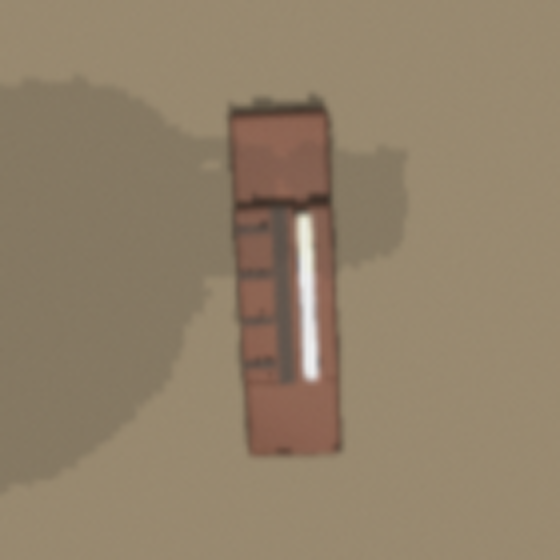

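Run:
```python
from h import *
m=np.load("pics/w_br.npy",allow_pickle=True).item()
f=lambda u,v,z: cast(m,(251+u/4,175+v/4),z)[0,:2]
c=[f(230,113,6),f(327,112,6),f(340,450,6),f(248,454,6)]; print(np.mean(c,0),[round(float(np.linalg.norm(c[i]-c[i-1])),1) for i in range(4)])
for a,b in ((c[0],c[3]),(c[1],c[2])): print(np.degrees(np.arctan2(*(b-a)[::-1]))+90)
a,b=f(303,213,12.5),f(313,380,12.5); d=b-a; th=np.arctan2(d[1],d[0])+np.pi/2
print("saddle",(a+b)/2,np.linalg.norm(d),np.degrees(th),(a+b)/2-5*np.array([np.cos(th),np.sin(th)]))
```

```text
[ 496.88362821 -381.97193346] [89.1, 23.1, 88.2, 23.5]
8.457479579573402
8.72039360201677
saddle [ 502.11793286 -381.65606436] 43.099072839034115 9.588358510001063 [ 497.18778336 -382.48890639]
```

Run:
```python
from h import *
B=[497.0,-382.1]; th=np.radians(8.7)
bot.move_ptp([*B,70],rpy(th)); bot.movel([*B,1.2],max_speed=80); bot.dwell(.2); st("at")
bot.grip(0.0,40); bot.dwell(.2); st("gripped"); 
bot.movel([*B,215],max_speed=180); st("up")
bot.move_ptp(uke(0,0,215),rpy(UY)); bot.movel(uke(0,0,105),max_speed=120); bot.dwell(.4); st("above")
m=imaging.camera_model("wrist"); im=imaging.capture("wrist"); cv2.imwrite("pics/w_fin.png",im); np.save("pics/w_fin.npy",m,allow_pickle=True)
s=imaging.capture("scene"); cv2.imwrite("pics/sc3.png",s)
x=np.radians(3.5); q=proj(m,[uke(0,0,108)])[0]; print(q)
u,v=int(q[0]),int(q[1]); u0=max(0,min(u-100,440)); v0=max(0,min(v-110,330)); print(u0,v0)
c=im[v0:v0+150,u0:u0+200]; 
cv2.imwrite("pics/w9.png",np.hstack([cv2.resize(c,None,fx=2.6,fy=2.6,interpolation=cv2.INTER_CUBIC),cv2.resize(s[210:310,270:338],(270,390),interpolation=cv2.INTER_CUBIC)]))
```

```text
at 28.3 [ 497.4 -382.4    1.8] [1.80e+02 1.00e-01 9.87e+01] F [-0.6 -0.1 -0.5] op 1.001
gripped 29.09 [ 497.2 -382.3    1.4] [180.    0.   98.7] F [0.6 0.3 2.5] op 0.265
up 30.43 [ 496.4 -381.6  213.8] [-1.799e+02 -1.000e-01  9.870e+01] F [-0.2  0.3  0.3] op 0.264
above 33.38 [549.7  11.4 105.3] [180.    0.   93.5] F [0.1 0.4 0.5] op 0.26
[318.76323997 333.63973786]
218 223
```

View pics/w9.png

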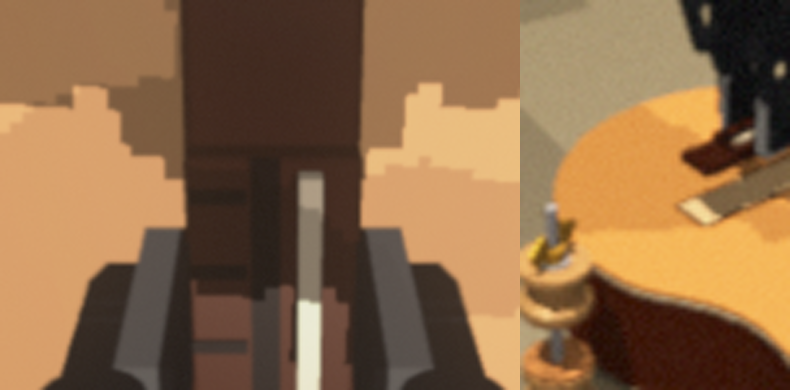

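I've used my 12 views, so the remaining checks are numeric: where the held bridge's +y end and saddle fall in the uke frame.

Run:
```python
from h import *
im=cv2.imread("pics/w_fin.png"); m=np.load("pics/w_fin.npy",allow_pickle=True).item()
def tou(P): d=P[:,:2]-PATCH; c,s=np.cos(UY),np.sin(UY); return np.c_[c*d[:,0]+s*d[:,1],-s*d[:,0]+c*d[:,1]]
h=cv2.cvtColor(im,cv2.COLOR_BGR2HSV); zb=105.3-1.4
print([int(v) for v in h[100:290:6,324,2]]); 
for v in (190,205,220,235,250,265): 
    row=h[v,260:390,2].astype(int); k=np.where(row<95)[0]+260; k2=[u for u in k if abs(u-324)<60]
    L=R=324
    while h[v,L-1,2]<90: L-=1
    while h[v,R+1,2]<90: R+=1
    print(v,L,R,np.round(tou(cast(m,[(L,v),(R+1,v)],zb+6)),1).tolist())
w=(h[280:373,320:350,1]<75)&(h[280:373,320:350,2]>90)
for c in cv2.findContours(w.astype(np.uint8),0,2)[0]:
    if cv2.contourArea(c)>60:
        P=tou(cast(m,c[:,0]+[320,280],zb+12.5)); print("saddle",P.min(0),P.max(0),len(P))
```

```text
[162, 162, 163, 162, 162, 162, 162, 161, 162, 162, 161, 161, 161, 161, 160, 91, 173, 171, 136, 129, 64, 67, 67, 65, 66, 65, 66, 65, 67, 66, 53, 46]
190 324 324 [[1.8, 54.8], [2.2, 54.8]]
205 324 324 [[1.8, 49.8], [2.2, 49.8]]
220 287 356 [[-10.5, 44.6], [12.9, 44.7]]
235 288 356 [[-10.3, 39.4], [13.1, 39.4]]
250 288 356 [[-10.5, 34.0], [13.2, 34.0]]
265 288 355 [[-10.6, 28.4], [13.0, 28.5]]
saddle [  4.75243068 -11.19125145] [ 8.18954876 22.32778203] 25
```

Run:
```python
from h import *
def tou(P): d=P[:,:2]-PATCH; c,s=np.cos(UY),np.sin(UY); return np.c_[c*d[:,0]+s*d[:,1],-s*d[:,0]+c*d[:,1]]
im=cv2.imread("pics/w_fin.png"); m=np.load("pics/w_fin.npy",allow_pickle=True).item(); h=cv2.cvtColor(im,cv2.COLOR_BGR2HSV)
print("end outline y (x=0 col)",[(v,int(h[v,322,2]),int(h[v,322,1])) for v in range(184,222,2)])
print("y of rows",tou(cast(m,[(322,190)],72)))
for v in (194,198,202): print(v,[(u,int(h[v,u,1]),int(h[v,u,2])) for u in range(280,370,3)])
print("px for x=+-12.5,y=42 patch",proj(m,[uke(-12.5,42,72),uke(12.5,42,72)]))
```

```text
end outline y (x=0 col) [(184, 160, 123), (186, 160, 123), (188, 150, 122), (190, 90, 125), (192, 74, 131), (194, 121, 95), (196, 173, 87), (198, 176, 87), (200, 176, 87), (202, 170, 87), (204, 139, 86), (206, 136, 88), (208, 136, 86), (210, 136, 86), (212, 136, 86), (214, 129, 87), (216, 71, 101), (218, 58, 123), (220, 64, 131)]
y of rows [[ 1.14415433 46.98155295]]
194 [(280, 123, 158), (283, 124, 158), (286, 126, 123), (289, 131, 76), (292, 99, 121), (295, 98, 122), (298, 98, 122), (301, 97, 123), (304, 95, 121), (307, 94, 119), (310, 94, 122), (313, 96, 120), (316, 93, 121), (319, 94, 122), (322, 95, 121), (325, 93, 121), (328, 95, 123), (331, 95, 123), (334, 94, 122), (337, 97, 124), (340, 96, 122), (343, 96, 122), (346, 95, 123), (349, 123, 83), (352, 130, 94), (355, 121, 160), (358, 123, 160), (361, 123, 160), (364, 123, 160), (367, 123, 162)]
198 [(280, 124, 158), (283, 123, 158), (286, 125, 126), (289, 131, 76), (292, 90, 167), (295, 88, 176), (298, 88, 177), (301, 87, 176), (304, 87, 176), (307, 88, 176), (310, 87, 175), (313, 87, 176), (316, 87, 176), (319, 87, 176), (322, 87, 176), (325, 87, 176), (328, 87, 176), (331, 85, 176), (334, 87, 176), (337, 85, 176), (340, 86, 177), (343, 86, 177), (346, 87, 176), (349, 111, 94), (352, 127, 94), (355, 123, 160), (358, 122, 161), (361, 124, 160), (364, 124, 160), (367, 124, 161)]
202 [(280, 123, 159), (283, 124, 158), (286, 124, 125), (289, 131, 76), (292, 89, 167), (295, 88, 176), (298, 88, 176), (301, 87, 152), (304, 87, 143), (307, 87, 155), (310, 87, 155), (313, 88, 154), (316, 87, 155), (319, 86, 154), (322, 87, 170), (325, 86, 171), (328, 87, 170), (331, 86, 171), (334, 86, 171), (337, 87, 172), (340, 86, 177), (343, 88, 177), (346, 87, 176), (349, 109, 94), (352, 123, 95), (355, 124, 160), (358, 124, 160), (361, 124, 161), (364, 124, 161), (367, 124, 161)]
px for x=+-12.5,y=42 patch [[289.60226673 201.64124594]
 [348.95555132 201.68966763]]
```

The patch reads within 1 mm of my estimate, and the held bridge reads about +1.3 mm in x and +0.7 mm in y. I'll apply a small correction, descend to about 8.5 mm and recheck.

Run:
```python
from h import *
def tou(P): d=P[:,:2]-PATCH; c,s=np.cos(UY),np.sin(UY); return np.c_[c*d[:,0]+s*d[:,1],-s*d[:,0]+c*d[:,1]]
bot.movel(uke(-.9,-.3,82.2),max_speed=25); bot.dwell(.5); st("final")
m=imaging.camera_model("wrist"); im=imaging.capture("wrist"); cv2.imwrite("pics/w_fin2.png",im); h=cv2.cvtColor(im,cv2.COLOR_BGR2HSV)
zb=bot.get_state()["tcp_pos"][2]-1.4
for v in (225,235,250,265):
    L=R=324
    while h[v,L-1,2]<90: L-=1
    while h[v,R+1,2]<90: R+=1
    print(v,np.round(tou(cast(m,[(L,v),(R+1,v)],zb+6)),1).tolist())
c=h[150:240,322]; print([(150+i*2,int(x[2])) for i,x in enumerate(c[::2])][10:])
w=(h[280:373,320:350,1]<75)&(h[280:373,320:350,2]>90)
for c in cv2.findContours(w.astype(np.uint8),0,2)[0]:
    if cv2.contourArea(c)>60: P=tou(cast(m,c[:,0]+[320,280],zb+12.5)); print("saddle",P.min(0),P.max(0))
t=imaging.capture("top"); mt=imaging.camera_model("top"); ht=cv2.cvtColor(t,cv2.COLOR_BGR2HSV)
r=ht[245:300,300:370]; print("chips on bench",[x[:4] for x in rects(mt,(r[...,2]<75)&(r[...,0]<12),4,3,(300,245))])
o=cv2.imread("pics/top2.png"); d=cv2.absdiff(t,cv2.imread("pics/top0.png"))[:,:].max(2)
for n,(u,v) in dict(spool2=(263,200),spool1=(400,193),cork=(167,156),tin=(220,115),glue=(455,125),caul=(513,177),tape=(412,297),scraper=(200,227)).items(): print(n,int((d[v-15:v+15,u-20:u+20]>40).sum()),end=" ")
```

```text
final 35.04 [548.6  11.1  82.2] [180.    0.   93.5] F [-0.3  0.5  0.1] op 0.264
225 [[-12.3, 42.6], [12.6, 42.6]]
235 [[-12.4, 39.0], [12.7, 39.1]]
250 [[-12.2, 33.6], [12.5, 33.7]]
265 [[-12.0, 28.1], [12.7, 28.1]]
[(170, 165), (172, 165), (174, 165), (176, 165), (178, 164), (180, 164), (182, 164), (184, 163), (186, 164), (188, 163), (190, 163), (192, 163), (194, 163), (196, 164), (198, 163), (200, 152), (202, 92), (204, 76), (206, 104), (208, 175), (210, 174), (212, 142), (214, 131), (216, 72), (218, 61), (220, 66), (222, 70), (224, 71), (226, 69), (228, 69), (230, 68), (232, 67), (234, 69), (236, 68), (238, 67)]
saddle [  3.58204047 -11.51692646] [ 7.12030953 22.00678422]
chips on bench []
spool2 389 spool1 0 cork 0 tin 0 glue 0 caul 0 tape 0 scraper 16
```

Run:
```python
from h import *
s=imaging.capture("scene"); o=cv2.imread("pics/scene0.png")
for n,(u,v) in dict(spool2=(385,241),scraper=(412,222)).items():
    tpl=o[v-20:v+20,u-14:u+14]; r=cv2.matchTemplate(s[v-40:v+40,u-34:u+34],tpl,cv2.TM_CCOEFF_NORMED); _,q,_,l=cv2.minMaxLoc(r); print(n,round(q,2),"shift px",l[0]-20,l[1]-20)
st("before"); bot.sign_off(); st("after")
```

```text
spool2 0.54 shift px 0 0
scraper 0.97 shift px 1 0
before 35.19 [548.6  11.1  82.2] [-180.     0.    93.5] F [-0.2  0.5  0.6] op 0.266
the job is handed in; nothing more can be done
the job is handed in; nothing more can be done
```

The four chips are wiped off the ukulele. The scraper is standing back in its place, and the arm holds the new bridge over the patch. I handed the job in at about 35 s.

- **Wipe:** I touched the scraper down between the chips and the soundhole cover, at about 3–4 N. It was then drawn off the tail about 0.3 mm higher. Pictures taken afterwards show a clear top and four chips on the bench.
- **Scraper:** it was upright after release, and in the last scene picture it is within 1 pixel of where it started.
- **Bridge:** held level with its underside about 8.8 mm above the soundboard. By the wrist camera it is within about 1 mm of the patch's middle and within about 1° of square. The saddle is on the soundhole side, and there is no contact force.

Three checks were weaker:
- **Chips:** my last automatic count from the top camera found none, probably because the arm blocks that view. I relied on the earlier clear picture.
- **Left spool clamp (spool2):** the top picture changed around it, and the scene match was only 0.54, with no shift. I take that as the arm's shadow. Nothing passed low near it.
- **Bridge position:** before the last correction the camera and the arm's own reading differed by 1.3 mm in x. I moved 0.9 mm towards the camera's figure, well inside the 6 mm allowed.

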